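Lay out washer service parts on their outlined pads

TASK

Lay out the four loose washer parts for the service: set the filter plug, the levelling foot, the valve and the lid-switch block each on the black pad whose yellow outline has its shape, upright, centred and covering that outline; the valve and the switch block must also be turned to lie along their outlines. Set the parts down rather than dropping them, let go of them all, and leave the green measuring cup and the screwdriver where they are.

Things in the scene. Friction and masses are not known exactly. Their poses are not given: they have to be found in the camera images.
- filter: drain-pump filter plug, upright and loose: grey ribbed strainer 48 mm in diameter and 30 mm high, on it a blue round cap 66 mm in diameter (30 to 40 mm above the underside), on the cap a blue grip bar 50 mm long along the part's x, 12 mm wide along y, from 40 to 56 mm above the underside. Origin: centre of the underside; z up. About 120 g
- foot: machine levelling foot, upright and loose: round black rubber base 44 mm in diameter, 16 mm high, a steel nut 26 mm across up to 24 mm, and a steel threaded rod 13 mm in diameter standing up to 70 mm above the underside. Origin: centre of the underside; z up. About 130 g
- valve: brass stop valve, lying loose on its flat side: body 80 mm long along its x, 26 mm wide and 26 mm high, with a red cross handle above it: a bar 60 mm long along y, 12 mm wide along x, from 36 to 50 mm above the underside, on a stem 14 mm thick. The same after a half turn. Origin: centre of the underside; z up. About 280 g
- latch: lid-switch block, lying loose: black housing 56 mm long along its x, 34 mm wide along y, 26 mm high, with an orange strip on top, on a steel strap 84 mm long along x, 22 mm wide, 4 mm thick that shows at both ends. The same after a half turn. Origin: centre of the underside; z up. About 140 g
- pad_filter: fixed black rubber pad, 100 x 100 x 8 mm, with a flat yellow painted outline (a filled silhouette) centred on it: a large disc 70 mm in diameter, for the filter plug. Origin: centre of its underside; its top is 8 mm above that; z up
- pad_foot: fixed black rubber pad, 100 x 100 x 8 mm, with a flat yellow painted outline (a filled silhouette) centred on it: a small disc 48 mm in diameter, for the levelling foot. Origin: centre of its underside; its top is 8 mm above that; z up
- pad_valve: fixed black rubber pad, 100 x 100 x 8 mm, with a flat yellow painted outline (a filled silhouette) centred on it: a cross of a broad bar 82 x 28 mm along the pad's x and a narrow bar 62 x 14 mm along its y, for the valve (its brass body along x). Origin: centre of its underside; its top is 8 mm above that; z up
- pad_latch: fixed black rubber pad, 100 x 100 x 8 mm, with a flat yellow painted outline (a filled silhouette) centred on it: a block 58 x 36 mm with a narrower strap 86 x 24 mm showing at both ends, long side along the pad's x, for the lid-switch block. Origin: centre of its underside; its top is 8 mm above that; z up
- cup: bystander: open green measuring cup, 54 mm in diameter at the rim, 60 mm high, loose, beyond the pads. Origin: centre of the underside
- screwdriver: bystander: screwdriver 180 mm long, loose, lying on the counter beyond the pads. Origin: under its middle; it lies along its x
Not all that is in view belongs to the job. Of the things that look like the filter, the smaller one is meant.

How it is judged (in metres and radians):
At the end, for the whole second after the job is handed in: Each of the four parts rests flat on its own pad (tilt under 0.1 rad, underside on the pad's top), its centre within 12 mm of the pad's centre, the valve and the switch block within 0.22 rad of their outlines (either way round), all released and at rest (horizontal distance between filter and pad_filter below 0.012 m and z of filter in the frame of pad_filter between 0.005 and 0.012 m and angle between each of filter, foot, valve, latch's own z axis and vertical below 0.1 rad and linear speed of each of filter, foot, valve, latch below 0.02 m/s and horizontal distance between foot and pad_foot below 0.012 m and z of foot in the frame of pad_foot between 0.005 and 0.012 m and horizontal distance between valve and pad_valve below 0.012 m and z of valve in the frame of pad_valve between 0.005 and 0.012 m and angle between the x axis of valve and the x axis of pad_valve, either way round below 0.22 rad and horizontal distance between latch and pad_latch below 0.012 m and z of latch in the frame of pad_latch between 0.005 and 0.012 m and angle between the x axis of latch and the x axis of pad_latch, either way round below 0.22 rad); the robot touches nothing.
It fails at once if a part is dropped onto its pad from a height (faster than 0.7 m/s close above it) ((horizontal distance between filter and pad_filter below 0.05 m and z of filter in the frame of pad_filter below 0.03 m and linear speed of filter above 0.7 m/s) or (horizontal distance between foot and pad_foot below 0.05 m and z of foot in the frame of pad_foot below 0.03 m and linear speed of foot above 0.7 m/s) or (horizontal distance between valve and pad_valve below 0.05 m and z of valve in the frame of pad_valve below 0.03 m and linear speed of valve above 0.7 m/s) or (horizontal distance between latch and pad_latch below 0.05 m and z of latch in the frame of pad_latch below 0.03 m and linear speed of latch above 0.7 m/s)).
It fails at once if the measuring cup is moved more than 25 mm (distance of cup from where it was at the start of the episode above 0.025 m).
It fails at once if the screwdriver is moved more than 25 mm (distance of screwdriver from where it was at the start of the episode above 0.025 m).
It also fails if it takes over 106 s, if anything falls off the work surface, if the arm or the gripper's body presses on something with over 40 N, if the wrist force passes 120 N, or if a joint passes its speed limit or range.

ROBOT

A 6-joint arm with a two-finger parallel gripper is mounted at the origin on the work surface. World frame = base frame: x ahead of the robot, y to its left, z up, the work surface at z = 0. Lengths are in m, angles in degrees, forces in N, time in s.
With the tool pointing down it reaches from about 0.4 to 0.825 m from the base axis. Payload 7 kg.
Tool frame: the origin (TCP) lies midway between the tips of the shut fingers; the grasp point (between the pads) lies 19 mm behind it; z points along the fingers, y is the line along which they close (so a half turn about z gives the same grasp; the last joint's range is limited). The gripper opens to 88 mm and grips with 3 to 60 N. Pads are 19 mm wide; open, the fingers measure 130 mm over their backs; the gripper's body (78 mm by 193 mm) begins 47 mm behind the grasp point.
Start: joints at [-47.321, 20.546, 0.682, 0, -70.136, -16.507], TCP at [0.298, -0.606, 0.227] pointing down, gripper open.
Joint ranges: [-176.03, 176.03], [-82.01, 121.73], [-58.28, 71.71], [-173.87, 95.51], [-174.79, -0.11], [-173.66, 173.66]. Speed limits (degrees/s): [136.94, 136.94, 172.46, 180, 180, 180].

INTERFACE

Orientations are given as [roll, pitch, yaw] about the fixed x, y, z axes, in that order (R = Rz(yaw) Ry(pitch) Rx(roll)).
In Python, from plant import ctrl gives the robot as it stands. The module is installed in compiled form; this text tells all that it offers.
- The arm moves only by the tool send_rows, never from a script. Its argument "plan" is a list that holds one entry, the list of rows, each a list of 6 numbers: the shift along the tool's x, y, z in normalised numbers (1 is 60 cm), then the turn, a rotation vector about the tool's x, y, z in fractions of the full range, 1 being 180 degrees. A call has 1 to 8 rows; each row is the pose to reach, as a shift and turn from the pose commanded when the call began, along the tool's axes at that moment; what a row does not reach only later rows make up. A row lasts 1/12 s, in which the tool goes at most 41.7 mm and 7.16 degrees, less where a joint would pass 70% of its speed; a pose out of reach is approached as far as the arm can. A shift or turn number past 1, either way, is cut back to 1. A call with a gripper value outside its range is refused whole. "fingers" is the opening, from 0 (shut) to 1 (fully open), set as the call begins (left out, the last holds). The fingers move at their own pace and stop on an object; the grip force is fixed at half the most. Time passes only in rows, so rows that repeat a pose let the fingers close. It gives the time, the measured TCP pose, the force, the opening and the grip force at its end, in the units of the state.
- ctrl.get_obs(): the state, without advancing time (a new reading comes with each control period).
- ctrl.snapshot(name): name is "scene" or "top" or "wrist"; returns a dict with "img" (420x560x3 uint8, red, green, blue), "K" (3x3 intrinsics, pixels), "k1" (the pictures are not rectified: a ray, as slopes to the right and down, at radius r is drawn at 1 + k1 r^2 times it, then the intrinsics apply), "pose" (4x4, takes a point from camera to world coordinates). Camera axes: x right, y down, z forward; pixel columns grow to the right and rows downward; lengths in m; the calibration is good to about 2 mm. A picture is of the moment at which its call begins. There is no depth.
- ctrl.close_job(): hands the job in; it is judged then, once.
The state is a dict: "clock": time; "joint_pos": joint angles; "qvel": joint speeds; "tau": joint torques, N m; "tool_pos": TCP position; "orientation": TCP orientation; "force": force on the tool from outside, world axes, zero at the start; "moment": the same for the moment, N m; "opening": finger opening in m; "gripper_force": force on a finger pad.
Only numpy, scipy, OpenCV 4.12 (cv2) and the standard library are available. Lean on these libraries where they do the work, as an engineer would, in place of code of your own. Each camera call takes 0.05 s, during which the arm holds its last target. There are 200 camera calls.

## Working session

There is one attempt and no reset: what is moved stays moved. The work goes in short steps, Python scripts to look and compute and a tool call to move; the robot and the scene stay as the last step left them, time stands still between calls to the robot, and variables do not carry over. Pictures are saved under pics/ and viewed, at most 14 in all, crops included, and the job is handed in when it is done.

Besides the shell and the picture viewer there is one more tool, called in YAML: its name, and indented under it one key for each argument. send_rows: Moves the arm, as the interface text tells. Its arguments: {"type":"object","properties":{"plan":{"type":"array","items":{"type":"array","items":{"type":"array","items":{"type":"number"}}}},"fingers":{"type":"number"}},"required":["plan"]}

```bash
mkdir -p pics && cat > h.py <<'E'
import numpy as np, cv2
from plant import ctrl
def snap(name, f=None):
    s=ctrl.snapshot(name)
    if f: cv2.imwrite('pics/'+f, s['img'][:,:,::-1])
    np.savez('last_%s.npz'%name, **{k:np.array(v) for k,v in s.items()})
    return s
def load(name):
    return dict(np.load('last_%s.npz'%name))
def px(s,u,v,z):
    K=s['K'];k=float(s['k1']);d=np.array([(u-K[0,2])/K[0,0],(v-K[1,2])/K[1,1]])
    r=d.copy()
    for _ in range(30): r=d/(1+k*(r@r))
    T=s['pose'];w=T[:3,:3]@np.array([r[0],r[1],1]);o=T[:3,3]
    return o+w*(z-o[2])/w[2]
def proj(s,p):
    T=s['pose'];c=T[:3,:3].T@(np.array(p)-T[:3,3]);r=c[:2]/c[2]
    r=r*(1+float(s['k1'])*(r@r));K=s['K'];return K[0,0]*r[0]+K[0,2],K[1,1]*r[1]+K[1,2]
E
python3 - <<'E'
from h import *
for n in('top','scene'):
    s=snap(n,n+'0.png');print(n,s['K'],s['k1'],s['pose'])
print(ctrl.get_obs())
E
```

```text
top [[526.49966519   0.         272.80794119]
 [  0.         526.49966519 208.8630097 ]
 [  0.           0.           1.        ]] -0.002422967789974137 [[-0.01280497 -0.99096567  0.1335031   0.40928061]
 [-0.99988658  0.01374854  0.00614827 -0.01135495]
 [-0.0079282  -0.13340923 -0.99102932  1.2060687 ]
 [ 0.          0.          0.          1.        ]]
scene [[452.94881629   0.         280.07168835]
 [  0.         452.94881629 210.4798641 ]
 [  0.           0.           1.        ]] -0.05777503063714063 [[-0.5099999   0.64196984 -0.57251623  1.23409274]
 [ 0.86006421  0.36992058 -0.35135214  0.38959679]
 [-0.01377194 -0.67159027 -0.74079473  0.88952935]
 [ 0.          0.          0.          1.        ]]
{'clock': 0.1, 'joint_pos': array([-4.73190310e+01,  2.05899168e+01,  6.39974380e-01, -1.69371625e-02,
       -7.01364590e+01, -1.65063655e+01]), 'qvel': array([-0.05444252,  0.03401066,  0.1179939 , -0.05374075,  0.0676444 ,
       -0.06867254]), 'tau': array([-1.87337064e-03, -5.84162343e+01,  2.93749487e+01,  7.01556802e+00,
        1.01473005e-02, -7.04606600e-05]), 'tool_pos': array([ 0.29752561, -0.60541143,  0.22569694]), 'orientation': array([ 1.79912635e+02, -9.28408657e-03, -1.53831156e+02]), 'force': array([ 0.41581618,  0.20620316, -0.76651054]), 'moment': array([0.04890621, 0.03412056, 0.06613436]), 'gripper_force': 0.0, 'opening': 0.08766597573202162}
```

```bash
python3 -c "
import cv2
a=cv2.imread('pics/top0.png');cv2.imwrite('pics/top0b.png',cv2.resize(a,(800,600),interpolation=cv2.INTER_CUBIC))"
```

```text
(no output)
```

View pics/top0b.png

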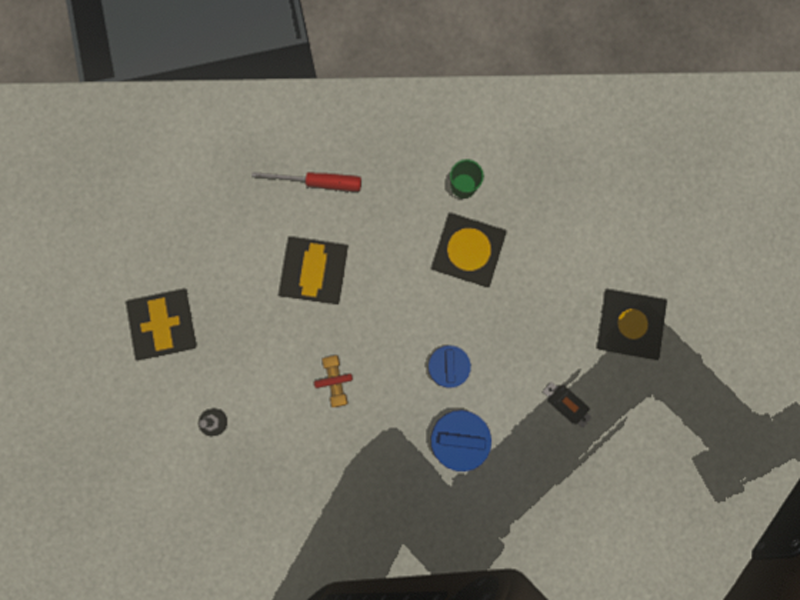

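View pics/scene0.png

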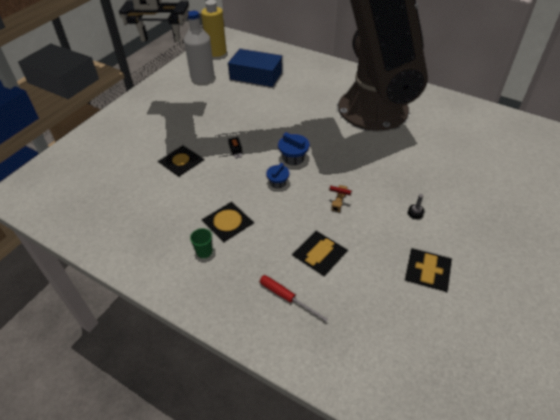

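The scene pictures show (in 800x600 top-view pixels):
- **Filter lookalikes:** a small blue cap at (449,366) and a large one at (461,440). The smaller one is the filter.
- **Other parts:** foot (212,422), valve (334,380), latch (568,404).
- **Pads:** valve (161,324), latch (313,270), filter (469,249), foot (633,324).
- **Other coloured things:** the red handle on the screwdriver (333,182) could be taken for the valve handle, so I'm leaving it out.

Next I check these in close crops and measure.

```bash
python3 - <<'E'
from h import *
s=load('top');im=s['img']
c={'padV':(161,324),'padL':(313,270),'padF':(469,249),'padT':(633,324),'filt':(449,366),'foot':(212,422),'valve':(334,380),'latch':(568,404)}
tiles=[]
hsv=cv2.cvtColor(im,cv2.COLOR_RGB2HSV)
for n,(u,v) in c.items():
    u=int(u*.7);v=int(v*.7);x0,y0=u-25,v-25
    t=cv2.resize(im[y0:y0+50,x0:x0+50],(200,200),interpolation=cv2.INTER_CUBIC)
    for k in range(0,200,40): cv2.line(t,(k,0),(k,5),(255,255,255),1);cv2.line(t,(0,k),(5,k),(255,255,255),1)
    cv2.putText(t,'%s %d,%d'%(n,x0,y0),(8,196),0,.45,(255,255,255),1);tiles.append(t)
    h=hsv[y0:y0+50,x0:x0+50]
    def mom(m,z,lab):
        m=cv2.morphologyEx(m.astype(np.uint8),cv2.MORPH_OPEN,np.ones((2,2)))
        nl,l,st,ce=cv2.connectedComponentsWithStats(m);k=1+np.argmax(st[1:,4])
        ys,xs=np.nonzero(l==k)
        P=np.array([px(s,a+x0,b+y0,z)[:2] for a,b in zip(xs,ys)])
        mu=P.mean(0);w,V=np.linalg.eigh(np.cov((P-mu).T));a=V[:,1]
        r=cv2.minAreaRect(((P-mu)*1000).astype(np.float32))
        print(n,lab,len(P),mu.round(4),'axis',np.degrees(np.arctan2(a[1],a[0])).round(1),'ratio',(w[1]/w[0]).round(2),'rect c',(mu+np.array(r[0])/1000).round(4),np.round(r[1],1),round(r[2],1))
    if n[:3]=='pad':
        mom((h[...,0]>15)&(h[...,0]<32)&(h[...,1]>140)&(h[...,2]>60),.008,'yellow'); mom((h[...,2]<75)|((h[...,1]>140)),.008,'pad')
    if n=='filt': mom((h[...,0]>100)&(h[...,0]<125)&(h[...,1]>130),.04,'blue')
    if n=='valve': mom(((h[...,0]<8)|(h[...,0]>170))&(h[...,1]>130),.05,'red');mom((h[...,0]>9)&(h[...,0]<30)&(h[...,1]>100),.02,'brass')
    if n=='foot': mom(h[...,2]<80,.016,'dark')
    if n=='latch': mom((h[...,0]<20)&(h[...,1]>120),.026,'orange')
cv2.imwrite('pics/mont.png',np.vstack([np.hstack(tiles[:4]),np.hstack(tiles[4:])])[:,:,::-1])
E
```

```text
padV yellow 567 [0.5325 0.3635] axis -169.4 ratio 3.0 rect c [0.5332 0.3641] [60.1 85. ] 74.9
padV pad 1770 [0.5325 0.3617] axis 73.4 ratio 1.02 rect c [0.5322 0.3616] [98.3 98.3] 11.3
padL yellow 554 [0.6172 0.118 ] axis 171.0 ratio 5.37 rect c [0.6174 0.1178] [37.8 88.2] 80.8
padL pad 1749 [0.6162 0.1175] axis 64.7 ratio 1.01 rect c [0.6165 0.1173] [97.9 97.9] 81.0
padF yellow 745 [ 0.6476 -0.135 ] axis 120.4 ratio 1.02 rect c [ 0.648 -0.135] [69.4 70.7] 88.7
padF pad 1708 [ 0.6467 -0.1338] axis 117.2 ratio 1.04 rect c [ 0.6471 -0.1336] [99.6 98.7] 71.2
padT yellow 342 [ 0.5233 -0.3924] axis -156.7 ratio 1.12 rect c [ 0.5235 -0.3926] [43.2 46.1] 86.9
padT pad 1884 [ 0.5215 -0.3912] axis 116.3 ratio 1.04 rect c [ 0.5213 -0.3905] [102.5 100.1] 79.5
filt blue 568 [ 0.4567 -0.0969] axis 89.1 ratio 1.12 rect c [ 0.4569 -0.0969] [59.6 59.5] 88.8
foot dark 209 [0.377  0.2712] axis -160.8 ratio 1.2 rect c [0.3768 0.2731] [40.  40.4] 0.9
valve red 117 [0.4377 0.0821] axis 101.4 ratio 28.87 rect c [0.4379 0.0822] [10.7 54.7] 10.5
valve brass 147 [0.4145 0.0778] axis -171.3 ratio 2.34 rect c [0.4163 0.0781] [34.4 24.9] 10.5
latch orange 61 [ 0.3967 -0.2833] axis -136.3 ratio 6.21 rect c [ 0.397  -0.2831] [26.1  9.5] 43.6
```

View pics/mont.png

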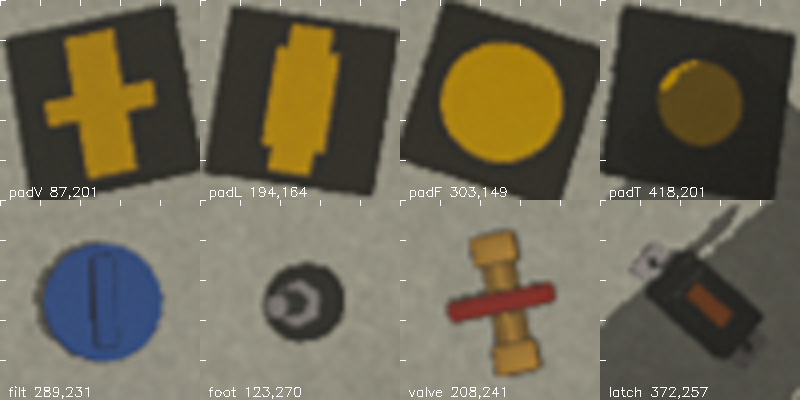

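The crops confirm it: the small blue plug has its grip bar along image-vertical, and the foot, valve, latch and all four pads are clear. I'll grip the latch across its housing first. This script computes the moves.

```bash
cat >> h.py <<'E'
from scipy.spatial.transform import Rotation as R
def rows(x,y,z,yaw,frm=None):
    o=ctrl.get_obs()
    p,e=(o['tool_pos'],o['orientation']) if frm is None else (np.array(frm[:3]),[180,0,frm[3]])
    A=R.from_euler('xyz',e,degrees=True);B=R.from_euler('xyz',[180,0,yaw],degrees=True)
    d=A.inv().apply(np.array([x,y,z])-p)*100;r=(A.inv()*B).as_rotvec(degrees=True)
    print('->',(x,y,z,yaw),'row',d.round(2),r.round(2),'n>=',round(max(np.linalg.norm(d)/4.17,np.linalg.norm(r)/7.16),1))
E
python3 - <<'E'
from h import *
s=load('top')
for n,u,v,z in [('padT',418+100/4-.4,201+103/4-.4,.008),('foot',148.7,295,.008),('rodtop',123+78/4,270+104/4,.07),('filt',289+102/4-.4,231+101.5/4-.4,.035),('big',322.5,307.8,.05),('latch',372+109/4-.4,257+105/4-.4,.026),('cup',326,128,.03)]: print(n,px(s,u,v,z).round(4))
rows(.397,-.284,.10,-136.3,(.298,-.606,.227,-153.83))
rows(.397,-.284,.10,-136.3)
E
```

```text
padT [ 0.5251 -0.3906  0.008 ]
foot [0.3789 0.278  0.008 ]
rodtop [0.3785 0.2762 0.07  ]
filt [ 0.4604 -0.0943  0.035 ]
big [ 0.348  -0.1087  0.05  ]
latch [ 0.399  -0.2812  0.026 ]
cup [ 0.7536 -0.1288  0.03  ]
-> (0.397, -0.284, 0.1, -136.3) row [-23.09  24.53  12.7 ] [  0.     0.   -17.53] n>= 8.6
-> (0.397, -0.284, 0.1, -136.3) row [-23.1   24.44  12.6 ] [  0.09   0.   -17.53] n>= 8.6
```

Units first: shifts go in shares of 60 cm and turns go in shares of 180 degrees. So 24.7 cm / 60 = 0.4117, -23.1 cm / 60 = -0.385, -17.5 degrees / 180 = -0.0972.

send_rows:
  plan:
    - [[-0.385,0.4117,0.15,0,0,-0.0972],[-0.385,0.4117,0.15,0,0,-0.0972],[-0.385,0.4117,0.15,0,0,-0.0972],[-0.385,0.4117,0.15,0,0,-0.0972],[-0.385,0.4117,0.15,0,0,-0.0972],[-0.385,0.4117,0.15,0,0,-0.0972],[-0.385,0.4117,0.15,0,0,-0.0972],[-0.385,0.4117,0.15,0,0,-0.0972]]
  fingers: 1

```text
clock: 0.77
tool_pos: [0.3913, -0.2957, 0.1403]
orientation: [180.0, 0.0, -136.3]
force: [1.4, -0.2, -0.8]
opening: 0.0875
gripper_force: 0.0
```

send_rows:
  plan:
    - [[0,0,0,0,0,0],[0,0,0,0,0,0],[0,0,0,0,0,0]]

```text
clock: 1.02
tool_pos: [0.3917, -0.2974, 0.141]
orientation: [-180.0, -0.0, -136.2]
force: [0.1, 0.4, -0.2]
opening: 0.0875
gripper_force: 0.0
```

```bash
python3 - <<'E'
from h import *
s=snap('wrist','w1.png');o=ctrl.get_obs();print(o['tool_pos'],o['orientation'],o['joint_pos'])
print(proj(s,[.399,-.2812,.026]))
rows(.399,-.2812,.04,-136.3)
E
```

```text
[ 0.39156523 -0.29805053  0.14104885] [-1.79979976e+02  2.39644702e-03 -1.36326721e+02] [-1.43307068e+01  7.68711529e+00 -2.88394333e+01  1.06766943e-02
 -5.34552000e+01 -3.20023709e+01]
(np.float64(284.29821584266324), np.float64(217.7125436910318))
-> (0.399, -0.2812, 0.04, -136.3) row [-1.7   0.71 10.1 ] [-0.02  0.   -0.03] n>= 2.5
```

View pics/w1.png

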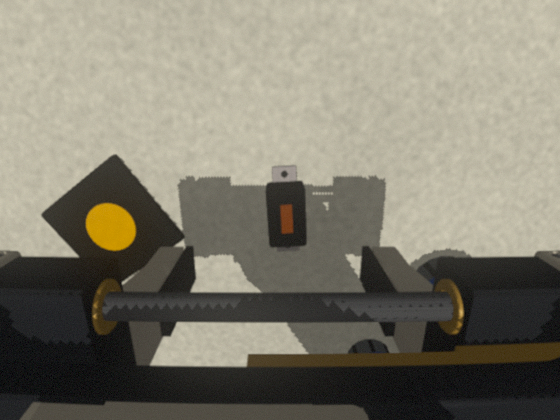

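```bash
python3 - <<'E'
from h import *
s=load('wrist');print(s['pose'].round(3))
for n,u,v,z in [('orange',287,219.5,.026),('strapend',284.5,166,.004),('strapL',272,172,.004),('strapR',297,172,.004),('bot',286,246,.026),('top',286,182,.026),('top004',286,182,.004)]: print(n,px(s,u,v,z).round(4))
a=s['img'][150:270,230:350];cv2.imwrite('pics/w1c.png',cv2.resize(a[:,:,::-1],(600,600),interpolation=cv2.INTER_CUBIC))
E
```

```text
[[-0.692  0.688  0.22   0.331]
 [ 0.722  0.659  0.21  -0.354]
 [-0.     0.304 -0.953  0.299]
 [ 0.     0.     0.     1.   ]]
orange [ 0.3986 -0.2783  0.026 ]
strapend [ 0.369  -0.3095  0.004 ]
strapL [ 0.3807 -0.3138  0.004 ]
strapR [ 0.3651 -0.2975  0.004 ]
bot [ 0.4173 -0.2613  0.026 ]
top [ 0.3751 -0.3024  0.026 ]
top004 [ 0.3786 -0.2982  0.004 ]
```

View pics/w1c.png

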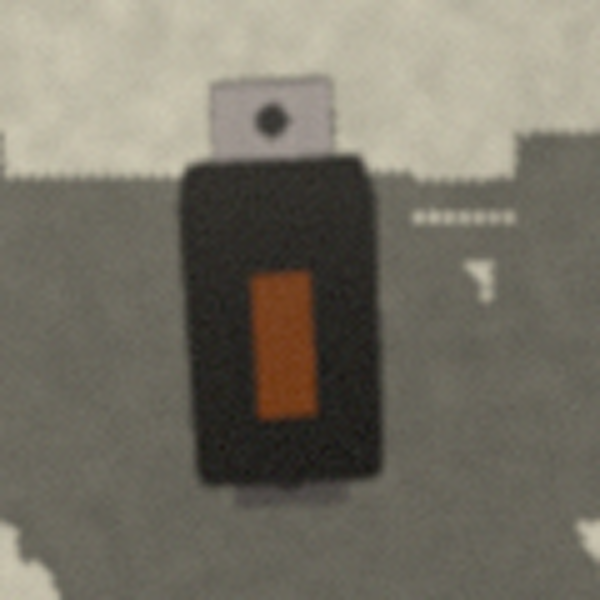

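```bash
python3 - <<'E'
from h import *
rows(.3985,-.28,.09,-134.0);rows(.3985,-.28,.011,-134.0)
E
```

```text
-> (0.3985, -0.28, 0.09, -134.0) row [-1.75  0.83  5.1 ] [-0.02  0.   -2.33] n>= 1.3
-> (0.3985, -0.28, 0.011, -134.0) row [-1.75  0.83 13.  ] [-0.02  0.   -2.33] n>= 3.2
```

To row units: 13 cm / 60 = 0.2167, -1.75 cm / 60 = -0.0292, -2.3 degrees / 180 = -0.0128.

send_rows:
  plan:
    - [[-0.0292,0.0138,0.05,0,0,-0.0128],[-0.0292,0.0138,0.1,0,0,-0.0128],[-0.0292,0.0138,0.15,0,0,-0.0128],[-0.0292,0.0138,0.1833,0,0,-0.0128],[-0.0292,0.0138,0.205,0,0,-0.0128],[-0.0292,0.0138,0.2167,0,0,-0.0128],[-0.0292,0.0138,0.2167,0,0,-0.0128]]

```text
clock: 1.65
tool_pos: [0.3971, -0.2804, 0.0095]
orientation: [179.9, -0.1, -134.2]
force: [0.5, 0.7, 0.8]
opening: 0.088
gripper_force: 0.0
```

send_rows:
  plan:
    - [[0,0,0,0,0,0],[0,0,0,0,0,0],[0,0,0,0,0,0],[0,0,0,0,0,0],[0,0,0,0,0,0],[0,0,0,0,0,0],[0,0,0,0,0,0],[0,0,0,0,0,0]]
  fingers: 0

```text
clock: 2.32
tool_pos: [0.3984, -0.2795, 0.011]
orientation: [-180.0, 0.0, -134.0]
force: [0.3, 0.7, 0.1]
opening: 0.04
gripper_force: 0.0
```

send_rows:
  plan:
    - [[0,0,0,0,0,0],[0,0,0,0,0,0],[0,0,0,0,0,0],[0,0,0,0,0,0]]

```text
clock: 2.65
tool_pos: [0.3984, -0.2795, 0.0109]
orientation: [-180.0, 0.0, -134.0]
force: [0.4, 0.6, 3.0]
opening: 0.0337
gripper_force: 29.9
```

To row units: -11 cm / 60 = -0.1833, -9 cm / 60 = -0.15.

send_rows:
  plan:
    - [[0,0,-0.0167,0,0,0],[0,0,-0.05,0,0,0],[0,0,-0.1,0,0,0],[0,0,-0.15,0,0,0],[0,0,-0.1833,0,0,0],[0,0,-0.1833,0,0,0]]

```text
clock: 3.15
tool_pos: [0.4007, -0.2804, 0.125]
orientation: [-179.6, 0.2, -134.0]
force: [-0.1, 0.6, -2.1]
opening: 0.0342
gripper_force: 29.9
```

```bash
python3 - <<'E'
from h import *
rows(.619,.120,.12,171); rows(.450,-.20,.12,171)
E
```

```text
-> (0.619, 0.12, 0.12, 171) row [-43.97  12.1    0.54] [-0.25  0.32 55.02] n>= 10.9
-> (0.45, -0.2, 0.12, 171) row [-9.21  2.03  0.51] [-0.25  0.32 55.02] n>= 7.7
```

To row units: -24 cm / 60 = -0.4, 2.1 cm / 60 = 0.035, 52 degrees / 180 = 0.2889.

send_rows:
  plan:
    - [[-0.025,0.0067,0,0,0,0.0222],[-0.0667,0.0183,0,0,0,0.0611],[-0.125,0.035,0,0,0,0.1],[-0.1833,0.05,0,0,0,0.1389],[-0.2417,0.0667,0,0,0,0.1778],[-0.3,0.0833,0,0,0,0.2167],[-0.35,0.0967,0,0,0,0.2556],[-0.4,0.11,0,0,0,0.2889]]

```text
clock: 3.82
tool_pos: [0.5178, -0.0591, 0.12]
orientation: [-180.0, -0.1, 174.1]
force: [1.4, -0.8, -1.3]
opening: 0.0337
gripper_force: 29.9
```

```bash
python3 - <<'E'
from h import *
rows(.619,.120,.12,171)
E
```

```text
-> (0.619, 0.12, 0.12, 171) row [-8.210e+00  1.886e+01 -1.000e-02] [-0.01 -0.06  3.06] n>= 4.9
```

To row units: 18.8 cm / 60 = 0.3133, 18.6 cm / 60 = 0.31, 3 degrees / 180 = 0.0167.

send_rows:
  plan:
    - [[-0.0267,0.06,0,0,0,0.0056],[-0.0533,0.12,0,0,0,0.0111],[-0.08,0.18,0,0,0,0.0167],[-0.1033,0.2333,0,0,0,0.0167],[-0.1217,0.28,0,0,0,0.0167],[-0.135,0.31,0,0,0,0.0167],[-0.1367,0.3133,0,0,0,0.0167],[-0.1367,0.3133,0,0,0,0.0167]]

```text
clock: 4.48
tool_pos: [0.6174, 0.119, 0.1192]
orientation: [-179.9, -0.1, 171.5]
force: [-0.6, -0.4, -0.9]
opening: 0.0339
gripper_force: 29.9
```

To row units: 7 cm / 60 = 0.1167, 6 cm / 60 = 0.1.

send_rows:
  plan:
    - [[0,0,0.0333,0,0,0],[0,0,0.0667,0,0,0],[0,0,0.1,0,0,0],[0,0,0.1167,0,0,0],[0,0,0.1167,0,0,0],[0,0,0.1167,0,0,0]]

```text
clock: 4.98
tool_pos: [0.6173, 0.1172, 0.0507]
orientation: [-179.9, -0.1, 171.4]
force: [-0.1, 0.7, -0.8]
opening: 0.0334
gripper_force: 29.9
```

```bash
python3 - <<'E'
from h import *
rows(.619,.120,.0205,171)
s=snap('top');im=s['img']
print(proj(s,[.619,.12,.008]))
a=im[150:230,170:270];cv2.imwrite('pics/t1.png',cv2.resize(a[:,:,::-1],(500,400),interpolation=cv2.INTER_CUBIC))
E
```

```text
-> (0.619, 0.12, 0.0205, 171) row [-0.13  0.31  3.02] [-0.06 -0.05  0.37] n>= 0.7
(np.float64(218.8978508648785), np.float64(188.86849498615783))
```

View pics/t1.png

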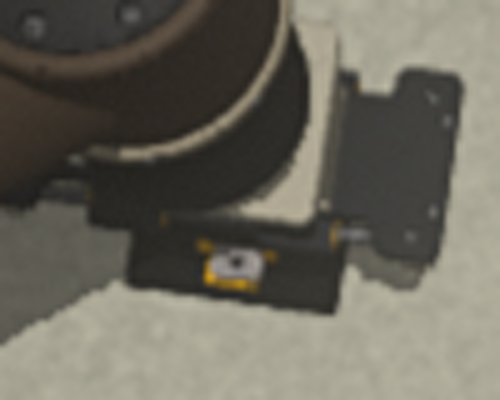

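To row units: 3.1 cm / 60 = 0.0517, 2.9 cm / 60 = 0.0483, 0.4 degrees / 180 = 0.0022.

send_rows:
  plan:
    - [[-0.0017,0.005,0.0167,0,0,0.0022],[-0.0017,0.005,0.0333,0,0,0.0022],[-0.0017,0.005,0.0433,0,0,0.0022],[-0.0017,0.005,0.0483,0,0,0.0022],[-0.0017,0.005,0.0517,0,0,0.0022],[-0.0017,0.005,0.0517,0,0,0.0022],[-0.0017,0.005,0.0517,0,0,0.0022]]

```text
clock: 5.62
tool_pos: [0.6192, 0.1209, 0.0199]
orientation: [-180.0, 0.0, 171.0]
force: [0.0, -0.1, -1.0]
opening: 0.0338
gripper_force: 29.9
```

To row units: 0.08 cm / 60 = 0.0013.

send_rows:
  plan:
    - [[0,0,0.0013,0,0,0],[0,0,0.0013,0,0,0],[0,0,0.0013,0,0,0]]

```text
clock: 5.87
tool_pos: [0.6192, 0.1209, 0.0192]
orientation: [180.0, 0.0, 171.0]
force: [-0.1, 0.6, -0.9]
opening: 0.0339
gripper_force: 29.9
```

send_rows:
  plan:
    - [[0,0,0,0,0,0],[0,0,0,0,0,0],[0,0,0,0,0,0],[0,0,0,0,0,0],[0,0,0,0,0,0],[0,0,0,0,0,0]]
  fingers: 1

```text
clock: 6.37
tool_pos: [0.6192, 0.1209, 0.0191]
orientation: [180.0, 0.0, 171.0]
force: [0.6, 0.4, 0.9]
opening: 0.068
gripper_force: 0.0
```

To row units: -12 cm / 60 = -0.2, -9 cm / 60 = -0.15.

send_rows:
  plan:
    - [[0,0,-0.0167,0,0,0],[0,0,-0.05,0,0,0],[0,0,-0.1,0,0,0],[0,0,-0.15,0,0,0],[0,0,-0.2,0,0,0],[0,0,-0.2,0,0,0],[0,0,-0.2,0,0,0]]

```text
clock: 6.95
tool_pos: [0.6204, 0.1214, 0.1422]
orientation: [179.8, 0.2, 171.0]
force: [-0.3, 0.8, -0.3]
opening: 0.0875
gripper_force: 0.0
```

```bash
python3 - <<'E'
from h import *
rows(.4397,.084,.14,-79)
E
```

```text
-> (0.4397, 0.084, 0.14, -79) row [17.26 -6.52  0.13] [  -0.12    0.33 -110.  ] n>= 15.4
```

To row units: 14 cm / 60 = 0.2333, 13 cm / 60 = 0.2167, -56 degrees / 180 = -0.3111.

send_rows:
  plan:
    - [[0.0333,-0.0133,0,0,0,-0.0389],[0.0667,-0.0267,0,0,0,-0.0778],[0.1,-0.04,0,0,0,-0.1167],[0.1333,-0.0533,0,0,0,-0.1556],[0.1667,-0.0667,0,0,0,-0.1944],[0.2,-0.0767,0,0,0,-0.2333],[0.2167,-0.0833,0,0,0,-0.2722],[0.2333,-0.09,0,0,0,-0.3111]]

```text
clock: 7.62
tool_pos: [0.4708, 0.0889, 0.1386]
orientation: [180.0, -0.1, -132.7]
force: [0.7, 0.9, -0.2]
opening: 0.0878
gripper_force: 0.0
```

```bash
python3 - <<'E'
from h import *
rows(.4397,.084,.14,-79)
E
```

```text
-> (0.4397, 0.084, 0.14, -79) row [ 2.46  1.96 -0.14] [ 6.000e-02 -4.000e-02 -5.366e+01] n>= 7.5
```

To row units: 2.4 cm / 60 = 0.04, 2 cm / 60 = 0.0333, -53 degrees / 180 = -0.2944.

send_rows:
  plan:
    - [[0.0083,0.0067,0,0,0,-0.0389],[0.0167,0.0133,0,0,0,-0.0778],[0.025,0.02,0,0,0,-0.1167],[0.0333,0.0267,0,0,0,-0.1556],[0.04,0.0317,0,0,0,-0.1944],[0.04,0.0317,0,0,0,-0.2333],[0.04,0.0317,0,0,0,-0.2667],[0.04,0.0317,0,0,0,-0.2944]]

```text
clock: 8.28
tool_pos: [0.4414, 0.0845, 0.1385]
orientation: [179.9, -0.0, -79.7]
force: [-0.4, 0.7, 0.1]
opening: 0.0878
gripper_force: 0.0
```

send_rows:
  plan:
    - [[0,0,0,0,0,0],[0,0,0,0,0,0]]

```text
clock: 8.45
tool_pos: [0.4416, 0.0846, 0.1386]
orientation: [179.9, -0.0, -80.2]
force: [-0.3, 0.3, 0.5]
opening: 0.0877
gripper_force: 0.0
```

```bash
python3 - <<'E'
from h import *
s=snap('wrist');t=snap('top');o=ctrl.get_obs();print(o['tool_pos'],o['orientation'])
print('pred handle',proj(s,[.4397,.084,.05]), 'latch c', proj(t,[.619,.12,.034]))
a=cv2.resize(s['img'],(560,420));b=cv2.resize(t['img'][150:230,160:270],(550,400),interpolation=cv2.INTER_CUBIC)[:,:240]
b=cv2.resize(t['img'][154:224,194:244],(240,336),interpolation=cv2.INTER_CUBIC)
c=np.zeros((420,800,3),np.uint8);c[:,:560]=a;c[:336,560:]=b
cv2.imwrite('pics/w2.png',c[:,:,::-1]);rows(.4397,.084,.03,-79)
E
```

```text
[0.44183872 0.0846925  0.13874825] [ 1.79961529e+02 -1.27092567e-02 -8.01735668e+01]
pred handle (np.float64(278.8634294939767), np.float64(208.3335126719841)) latch c (np.float64(217.63983824872756), np.float64(186.90158732940193))
-> (0.4397, 0.084, 0.03, -79) row [ 0.03  0.22 10.87] [ 0.04 -0.01 -1.17] n>= 2.6
```

View pics/w2.png

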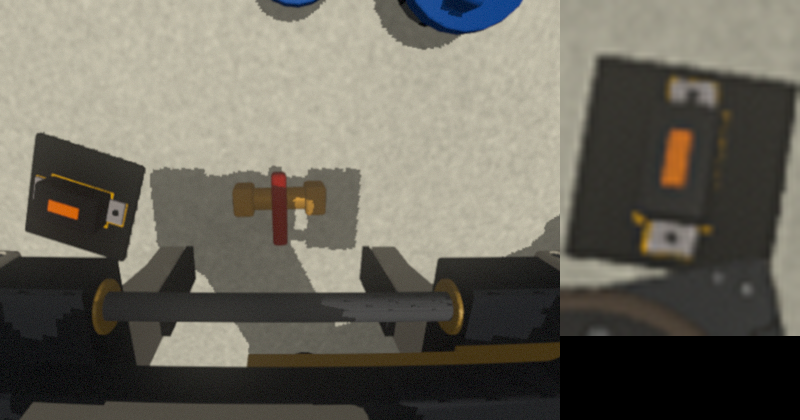

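The wrist view shows the valve handle at (280,208), which matches the prediction of (279,208). The latch covers its outline. I descend onto the handle.

To row units: 10.8 cm / 60 = 0.18, 10.5 cm / 60 = 0.175, -1.2 degrees / 180 = -0.0067.

send_rows:
  plan:
    - [[0,0.0033,0.0417,0,0,-0.0067],[0,0.0033,0.0833,0,0,-0.0067],[0,0.0033,0.125,0,0,-0.0067],[0,0.0033,0.1583,0,0,-0.0067],[0,0.0033,0.175,0,0,-0.0067],[0,0.0033,0.18,0,0,-0.0067],[0,0.0033,0.18,0,0,-0.0067],[0,0.0033,0.18,0,0,-0.0067]]

```text
clock: 9.22
tool_pos: [0.4405, 0.0846, 0.0314]
orientation: [-180.0, -0.0, -78.8]
force: [-0.2, -0.3, 0.3]
opening: 0.0877
gripper_force: 0.0
```

send_rows:
  plan:
    - [[0,0,0,0,0,0],[0,0,0,0,0,0],[0,0,0,0,0,0],[0,0,0,0,0,0],[0,0,0,0,0,0],[0,0,0,0,0,0],[0,0,0,0,0,0],[0,0,0,0,0,0]]
  fingers: 0

```text
clock: 9.88
tool_pos: [0.4401, 0.0845, 0.0311]
orientation: [-180.0, 0.0, -78.8]
force: [-0.1, -0.2, 0.5]
opening: 0.04
gripper_force: 0.0
```

send_rows:
  plan:
    - [[0,0,0,0,0,0],[0,0,0,0,0,0],[0,0,0,0,0,0],[0,0,0,0,0,0],[0,0,0,0,0,0],[0,0,0,0,0,0],[0,0,0,0,0,0]]

```text
clock: 10.47
tool_pos: [0.4401, 0.0845, 0.031]
orientation: [180.0, -0.0, -78.8]
force: [0.2, -0.6, -0.9]
opening: 0.012
gripper_force: 30.0
```

To row units: -9 cm / 60 = -0.15, -8 cm / 60 = -0.1333.

send_rows:
  plan:
    - [[0,0,-0.0167,0,0,0],[0,0,-0.05,0,0,0],[0,0,-0.1,0,0,0],[0,0,-0.1333,0,0,0],[0,0,-0.15,0,0,0],[0,0,-0.15,0,0,0]]

```text
clock: 10.97
tool_pos: [0.4411, 0.0851, 0.1231]
orientation: [-179.8, 0.1, -78.8]
force: [-0.2, 0.8, -2.4]
opening: 0.0118
gripper_force: 30.0
```

```bash
python3 - <<'E'
from h import *
rows(.5345,.3655,.12,-79)
E
```

```text
-> (0.5345, 0.3655, 0.12, -79) row [-25.69 -14.6    0.4 ] [-0.21  0.09  0.2 ] n>= 7.1
```

send_rows:
  plan:
    - [[-0.0217,-0.0117,0,0,0,0],[-0.0667,-0.0383,0,0,0,0],[-0.125,-0.0717,0,0,0,0],[-0.1833,-0.105,0,0,0,0],[-0.2417,-0.1367,0,0,0,0],[-0.3,-0.17,0,0,0,0],[-0.35,-0.2,0,0,0,0],[-0.3917,-0.2233,0,0,0,0]]

```text
clock: 11.63
tool_pos: [0.5259, 0.3435, 0.1185]
orientation: [179.9, -0.1, -78.8]
force: [0.6, -0.2, -2.8]
opening: 0.0121
gripper_force: 30.0
```

To row units: 6 cm / 60 = 0.1, 4 cm / 60 = 0.0667.

send_rows:
  plan:
    - [[-0.025,-0.0133,0.0167,0,0,0],[-0.0367,-0.02,0.0333,0,0,0],[-0.0367,-0.02,0.0667,0,0,0],[-0.0367,-0.02,0.1,0,0,0],[-0.0367,-0.02,0.1,0,0,0],[-0.0367,-0.02,0.1,0,0,0],[-0.0367,-0.02,0.1,0,0,0]]

```text
clock: 12.22
tool_pos: [0.5336, 0.3648, 0.0611]
orientation: [180.0, -0.0, -78.8]
force: [0.8, -0.4, -2.6]
opening: 0.0118
gripper_force: 30.0
```

```bash
python3 - <<'E'
from h import *
rows(.5345,.3655,.0395,-79)
s=snap('top');print(proj(s,[.5345,.3655,.008]),proj(s,[.5345,.3655,.08]))
E
```

```text
-> (0.5345, 0.3655, 0.0395, -79) row [-0.06 -0.1   2.16] [ 0.01 -0.04  0.19] n>= 0.5
(np.float64(111.83532697985049), np.float64(226.72080907139178)) (np.float64(101.45574103365115), np.float64(223.38832962183565))
```

To row units: 2.2 cm / 60 = 0.0367, 2.15 cm / 60 = 0.0358, 0.2 degrees / 180 = 0.0011.

send_rows:
  plan:
    - [[-0.001,-0.0017,0.0117,0,0,0.0011],[-0.001,-0.0017,0.0217,0,0,0.0011],[-0.001,-0.0017,0.03,0,0,0.0011],[-0.001,-0.0017,0.035,0,0,0.0011],[-0.001,-0.0017,0.0358,0,0,0.0011],[-0.001,-0.0017,0.0367,0,0,0.0011],[-0.001,-0.0017,0.0367,0,0,0.0011],[-0.001,-0.0017,0.0367,0,0,0.0011]]

```text
clock: 12.93
tool_pos: [0.5345, 0.3659, 0.0391]
orientation: [-180.0, 0.0, -79.0]
force: [0.4, -0.1, -2.7]
opening: 0.0117
gripper_force: 30.0
```

send_rows:
  plan:
    - [[0,0,0,0,0,0],[0,0,0,0,0,0],[0,0,0,0,0,0],[0,0,0,0,0,0]]

```text
clock: 13.27
tool_pos: [0.5344, 0.3658, 0.0391]
orientation: [-180.0, 0.0, -79.0]
force: [0.3, -0.3, -1.6]
opening: 0.0118
gripper_force: 30.0
```

send_rows:
  plan:
    - [[0,0,0,0,0,0],[0,0,0,0,0,0],[0,0,0,0,0,0],[0,0,0,0,0,0],[0,0,0,0,0,0],[0,0,0,0,0,0]]
  fingers: 1

```text
clock: 13.77
tool_pos: [0.5344, 0.3658, 0.0392]
orientation: [-180.0, 0.0, -79.0]
force: [-0.5, 0.0, 1.0]
opening: 0.0464
gripper_force: 0.0
```

To row units: -11 cm / 60 = -0.1833, -9 cm / 60 = -0.15.

send_rows:
  plan:
    - [[0,0,-0.0167,0,0,0],[0,0,-0.05,0,0,0],[0,0,-0.1,0,0,0],[0,0,-0.15,0,0,0],[0,0,-0.1833,0,0,0],[0,0,-0.1833,0,0,0]]

```text
clock: 14.27
tool_pos: [0.5366, 0.3676, 0.1555]
orientation: [-179.6, 0.3, -79.0]
force: [-0.1, 0.1, 0.3]
opening: 0.0846
gripper_force: 0.0
```

```bash
python3 - <<'E'
from h import *
rows(.3787,.277,.14,-79)
E
```

```text
-> (0.3787, 0.277, 0.14, -79) row [ 5.87 17.24  1.4 ] [-0.44  0.26  0.04] n>= 4.4
```

To row units: 17 cm / 60 = 0.2833, 16.6 cm / 60 = 0.2767.

send_rows:
  plan:
    - [[0.02,0.06,0,0,0,0],[0.04,0.12,0.0067,0,0,0],[0.06,0.18,0.0133,0,0,0],[0.08,0.2367,0.0167,0,0,0],[0.095,0.2767,0.0167,0,0,0],[0.0967,0.2833,0.0167,0,0,0],[0.0967,0.2833,0.0167,0,0,0],[0.0967,0.2833,0.0167,0,0,0]]

```text
clock: 14.93
tool_pos: [0.379, 0.2772, 0.14]
orientation: [-179.9, 0.1, -79.0]
force: [0.8, 0.5, 0.1]
opening: 0.0875
gripper_force: 0.0
```

send_rows:
  plan:
    - [[0,0,0,0,0,0],[0,0,0,0,0,0]]

```text
clock: 15.1
tool_pos: [0.3793, 0.277, 0.139]
orientation: [-180.0, -0.0, -79.0]
force: [-0.2, 0.3, -0.4]
opening: 0.0877
gripper_force: 0.0
```

```bash
python3 - <<'E'
from h import *
s=snap('wrist');t=snap('top');o=ctrl.get_obs();print(o['tool_pos'],o['orientation'])
print('pred rod top',proj(s,[.3787,.277,.07]),'base',proj(s,[.3787,.277,.008]),proj(t,[.5345,.3655,.016]))
b=cv2.resize(t['img'][191:261,80:130],(240,336),interpolation=cv2.INTER_CUBIC)
c=np.zeros((420,800,3),np.uint8);c[:,:560]=s['img'];c[:336,560:]=b
cv2.imwrite('pics/w3.png',c[:,:,::-1]);rows(.3787,.277,.03,-79)
E
```

```text
[0.37907081 0.27667551 0.13871423] [ 1.79976233e+02 -3.09158217e-02 -7.90428965e+01]
pred rod top (np.float64(277.15119218808763), np.float64(217.32176684685152)) base (np.float64(277.1687016532342), np.float64(193.77701748050077)) (np.float64(110.74303206829697), np.float64(226.37012267595176))
-> (0.3787, 0.277, 0.03, -79) row [-0.04  0.03 10.87] [ 0.02 -0.03 -0.04] n>= 2.6
```

View pics/w3.png

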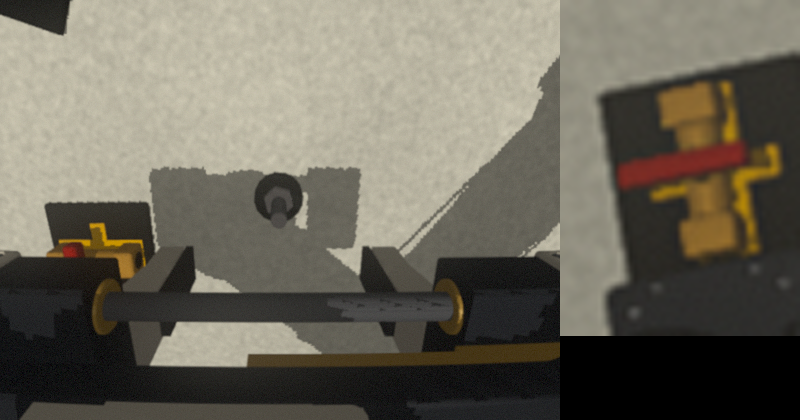

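The foot's rod top is at (278,218), as predicted. The valve lies along its outline. I descend on the rod.

To row units: 10.6 cm / 60 = 0.1767, 10.4 cm / 60 = 0.1733.

send_rows:
  plan:
    - [[0,0,0.0417,0,0,0],[0,0,0.0833,0,0,0],[0,0,0.125,0,0,0],[0,0,0.1583,0,0,0],[0,0,0.1733,0,0,0],[0,0,0.1767,0,0,0],[0,0,0.1767,0,0,0]]

```text
clock: 15.78
tool_pos: [0.3787, 0.2763, 0.0327]
orientation: [180.0, -0.1, -79.0]
force: [-0.9, -0.3, 0.6]
opening: 0.0874
gripper_force: 0.0
```

send_rows:
  plan:
    - [[0,0,0,0,0,0],[0,0,0,0,0,0],[0,0,0,0,0,0],[0,0,0,0,0,0],[0,0,0,0,0,0],[0,0,0,0,0,0],[0,0,0,0,0,0],[0,0,0,0,0,0]]
  fingers: 0

```text
clock: 16.45
tool_pos: [0.3785, 0.2764, 0.0331]
orientation: [-180.0, 0.0, -79.0]
force: [0.3, 0.1, -0.0]
opening: 0.0398
gripper_force: 0.0
```

send_rows:
  plan:
    - [[0,0,0,0,0,0],[0,0,0,0,0,0],[0,0,0,0,0,0],[0,0,0,0,0,0],[0,0,0,0,0,0],[0,0,0,0,0,0],[0,0,0,0,0,0]]

```text
clock: 17.03
tool_pos: [0.3785, 0.2763, 0.033]
orientation: [180.0, -0.0, -79.0]
force: [0.8, -0.9, -0.6]
opening: 0.0114
gripper_force: 30.0
```

To row units: -11 cm / 60 = -0.1833, -9 cm / 60 = -0.15.

send_rows:
  plan:
    - [[0,0,-0.0167,0,0,0],[0,0,-0.05,0,0,0],[0,0,-0.1,0,0,0],[0,0,-0.15,0,0,0],[0,0,-0.1833,0,0,0],[0,0,-0.1833,0,0,0]]

```text
clock: 17.53
tool_pos: [0.3801, 0.2783, 0.1473]
orientation: [-179.7, 0.3, -79.0]
force: [0.4, 1.1, -1.7]
opening: 0.0116
gripper_force: 30.0
```

```bash
python3 - <<'E'
from h import *
rows(.5245,-.391,.14,-120)
rows(.5245,-.391,.14,-79)
E
```

```text
-> (0.5245, -0.391, 0.14, -120) row [68.46 -1.36  0.42] [-0.2   0.37 41.03] n>= 16.4
-> (0.5245, -0.391, 0.14, -79) row [68.46 -1.36  0.42] [-0.31  0.27  0.03] n>= 16.4
```

To row units: 28.3 cm / 60 = 0.4717, 24.3 cm / 60 = 0.405.

send_rows:
  plan:
    - [[0.025,0,0,0,0,0],[0.075,0,0,0,0,0],[0.1383,-0.0017,0,0,0,0],[0.205,-0.0033,0,0,0,0],[0.2717,-0.005,0,0,0,0],[0.3383,-0.0067,0,0,0,0],[0.405,-0.0083,0,0,0,0],[0.4717,-0.01,0,0,0,0]]

```text
clock: 18.2
tool_pos: [0.4374, -0.0027, 0.1423]
orientation: [179.9, 0.0, -79.0]
force: [1.7, 0.6, -1.2]
opening: 0.0113
gripper_force: 30.0
```

To row units: 32 cm / 60 = 0.5333, 28 cm / 60 = 0.4667.

send_rows:
  plan:
    - [[0.0667,0,0,0,0,0],[0.1333,-0.0017,0,0,0,0],[0.2,-0.0033,0,0,0,0],[0.2667,-0.005,0,0,0,0],[0.3333,-0.0067,0,0,0,0],[0.4,-0.0083,0,0,0,0],[0.4667,-0.01,0,0,0,0],[0.5333,-0.0117,0,0,0,0]]

```text
clock: 18.87
tool_pos: [0.5051, -0.3152, 0.1415]
orientation: [179.9, 0.1, -79.0]
force: [0.9, 0.8, -1.6]
opening: 0.0115
gripper_force: 30.0
```

```bash
python3 - <<'E'
from h import *
rows(.5245,-.391,.07,-79)
E
```

```text
-> (0.5245, -0.391, 0.07, -79) row [ 7.82 -0.48  7.14] [ 0.11  0.07 -0.04] n>= 2.5
```

To row units: 7 cm / 60 = 0.1167, 6.8 cm / 60 = 0.1133.

send_rows:
  plan:
    - [[0.05,-0.0017,0,0,0,0],[0.0833,-0.0033,0,0,0,0],[0.1033,-0.005,0.0167,0,0,0],[0.1133,-0.0067,0.05,0,0,0],[0.1167,-0.0083,0.0833,0,0,0],[0.1167,-0.0083,0.1167,0,0,0],[0.1167,-0.0083,0.1167,0,0,0],[0.1167,-0.0083,0.1167,0,0,0]]

```text
clock: 19.53
tool_pos: [0.5228, -0.3801, 0.0709]
orientation: [179.8, 0.1, -79.0]
force: [0.2, -1.2, -0.9]
opening: 0.0113
gripper_force: 30.0
```

send_rows:
  plan:
    - [[0,0,0,0,0,0],[0,0,0,0,0,0],[0,0,0,0,0,0]]

```text
clock: 19.78
tool_pos: [0.5252, -0.3809, 0.0744]
orientation: [-179.9, -0.1, -79.0]
force: [-0.7, -0.1, -2.2]
opening: 0.0114
gripper_force: 30.0
```

```bash
python3 - <<'E'
from h import *
rows(.5245,-.391,.0412,-79)
s=snap('top','t4f.png');w=snap('wrist')
b=cv2.resize(s['img'][195:265,410:480],(380,380),interpolation=cv2.INTER_CUBIC)
c=np.zeros((420,800,3),np.uint8);c[:315,:420]=cv2.resize(w['img'],(420,315));c[:380,420:]=b
cv2.imwrite('pics/t4.png',c[:,:,::-1])
print(proj(s,[.5245,-.391,.008]),proj(w,[.5245,-.391,.008]))
E
```

```text
-> (0.5245, -0.391, 0.0412, -79) row [0.97 0.27 3.32] [-0.11 -0.07  0.02] n>= 0.8
(np.float64(442.7826278934641), np.float64(226.5940447460314)) (np.float64(280.11129063870135), np.float64(205.54159870965452))
```

View pics/t4.png

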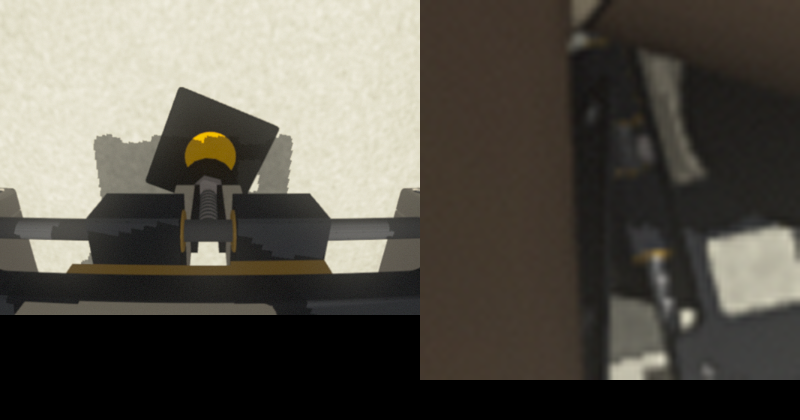

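send_rows:
  plan:
    - [[0.015,0.0017,0.0167,0,0,0],[0.015,0.0017,0.0333,0,0,0],[0.015,0.0017,0.0467,0,0,0],[0.015,0.0017,0.0517,0,0,0],[0.015,0.0017,0.0533,0,0,0],[0.015,0.0017,0.0542,0,0,0],[0.015,0.0017,0.0542,0,0,0],[0.015,0.0017,0.0542,0,0,0]]

```text
clock: 20.55
tool_pos: [0.5243, -0.3897, 0.041]
orientation: [179.9, 0.0, -79.0]
force: [-4.5, 2.0, 8.1]
opening: 0.0117
gripper_force: 30.0
```

send_rows:
  plan:
    - [[0,0,0,0,0,0],[0,0,0,0,0,0],[0,0,0,0,0,0],[0,0,0,0,0,0]]

```text
clock: 20.88
tool_pos: [0.5243, -0.3897, 0.041]
orientation: [179.9, 0.0, -79.0]
force: [-4.6, 1.8, 10.1]
opening: 0.0112
gripper_force: 30.0
```

send_rows:
  plan:
    - [[0,0,0,0,0,0],[0,0,0,0,0,0],[0,0,0,0,0,0],[0,0,0,0,0,0],[0,0,0,0,0,0],[0,0,0,0,0,0],[0,0,0,0,0,0],[0,0,0,0,0,0]]
  fingers: 1

```text
clock: 21.55
tool_pos: [0.5252, -0.3899, 0.0404]
orientation: [180.0, 0.0, -79.0]
force: [0.1, 0.7, 0.1]
opening: 0.059
gripper_force: 0.0
```

To row units: -12 cm / 60 = -0.2, -9 cm / 60 = -0.15.

send_rows:
  plan:
    - [[0,0,-0.0167,0,0,0],[0,0,-0.05,0,0,0],[0,0,-0.1,0,0,0],[0,0,-0.15,0,0,0],[0,0,-0.2,0,0,0],[0,0,-0.2,0,0,0],[0,0,-0.2,0,0,0]]

```text
clock: 22.13
tool_pos: [0.5264, -0.3904, 0.1639]
orientation: [-179.7, -0.2, -79.0]
force: [0.6, 0.6, 0.1]
opening: 0.0874
gripper_force: 0.0
```

```bash
python3 - <<'E'
from h import *
rows(.4604,-.0943,.16,-150)
w=snap('wrist','w5.png')
print(proj(w,[.5245,-.391,.008]),proj(w,[.5245,-.391,.078]))
E
```

```text
-> (0.4604, -0.0943, 0.16, -150) row [-30.33   0.83   0.3 ] [-3.3e-01  1.0e-02  7.1e+01] n>= 9.9
(np.float64(279.35306711160047), np.float64(186.9179269488143)) (np.float64(279.50617590958973), np.float64(209.8112945312967))
```

View pics/w5.png

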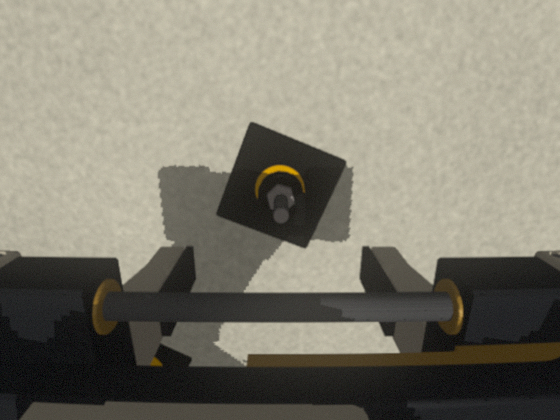

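The foot stands upright on its pad. Its rod top is at (281,215), about 4 mm off the ideal (280,210), which is within tolerance. I go on to the filter.

To row units: -24 cm / 60 = -0.4, -21 cm / 60 = -0.35, 56 degrees / 180 = 0.3111.

send_rows:
  plan:
    - [[-0.05,0,0,0,0,0.0389],[-0.1,0.0017,0,0,0,0.0778],[-0.15,0.0033,0,0,0,0.1167],[-0.2,0.005,0,0,0,0.1556],[-0.25,0.0067,0,0,0,0.1944],[-0.3,0.0083,0,0,0,0.2333],[-0.35,0.01,0,0,0,0.2722],[-0.4,0.0117,0,0,0,0.3111]]

```text
clock: 22.85
tool_pos: [0.4713, -0.1547, 0.1595]
orientation: [179.9, -0.1, -135.3]
force: [0.9, -0.3, -0.3]
opening: 0.0876
gripper_force: 0.0
```

```bash
python3 - <<'E'
from h import *
rows(.4604,-.0943,.15,-150)
E
```

```text
-> (0.4604, -0.0943, 0.15, -150) row [-3.48  5.05  0.95] [ 0.08 -0.1  14.7 ] n>= 2.1
```

To row units: 4.8 cm / 60 = 0.08, 4.6 cm / 60 = 0.0767, 14.5 degrees / 180 = 0.0806.

send_rows:
  plan:
    - [[-0.02,0.0267,0.005,0,0,0.0333],[-0.04,0.0567,0.01,0,0,0.0667],[-0.0533,0.0767,0.0167,0,0,0.0806],[-0.055,0.08,0.0167,0,0,0.0806],[-0.055,0.08,0.0167,0,0,0.0806],[-0.055,0.08,0.0167,0,0,0.0806]]

```text
clock: 23.35
tool_pos: [0.4619, -0.0989, 0.1503]
orientation: [180.0, -0.0, -149.3]
force: [-0.4, 0.1, -0.1]
opening: 0.0876
gripper_force: 0.0
```

send_rows:
  plan:
    - [[0,0,0,0,0,0],[0,0,0,0,0,0]]

```text
clock: 23.52
tool_pos: [0.4621, -0.0994, 0.1504]
orientation: [180.0, -0.0, -149.5]
force: [1.0, -0.1, -0.1]
opening: 0.0875
gripper_force: 0.0
```

```bash
python3 - <<'E'
from h import *
rows(.4604,-.0943,.017,-150)
w=snap('wrist');t=snap('top')
print(proj(w,[.4604,-.0943,.04]),proj(w,[.348,-.1087,.05]))
b=cv2.resize(t['img'][200:260,415:475],(240,240),interpolation=cv2.INTER_CUBIC)
print(proj(t,[.5245,-.391,.008]))
c=np.zeros((420,800,3),np.uint8);c[:,:560]=w['img'];c[:240,560:]=b
cv2.imwrite('pics/w6.png',c[:,:,::-1])
E
```

```text
-> (0.4604, -0.0943, 0.017, -150) row [-0.12  0.52 13.34] [ 0.   -0.02  0.55] n>= 3.2
(np.float64(282.9122115645643), np.float64(202.58422586065288)) (np.float64(345.29048885528965), np.float64(70.22716542829471))
(np.float64(442.7826278934641), np.float64(226.5940447460314))
```

View pics/w6.png

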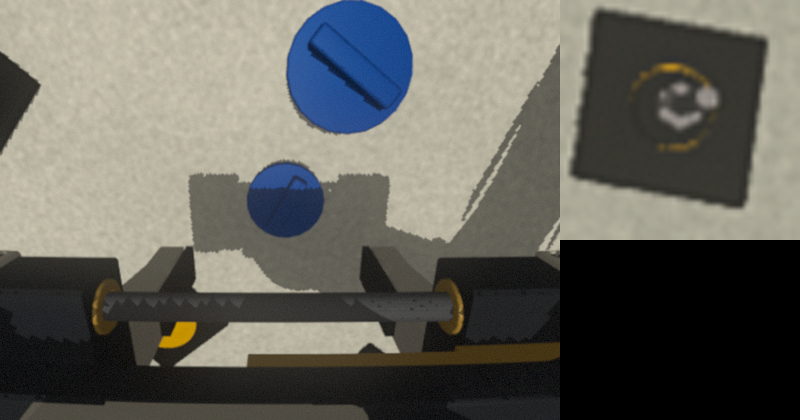

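The filter cap is centred at about (285.5,199), so I apply a small correction. In the top view the foot is well centred on its disc.

To row units: 13.3 cm / 60 = 0.2217, 0.65 cm / 60 = 0.0108.

send_rows:
  plan:
    - [[0.0017,0.0108,0.0333,0,0,0],[0.0017,0.0108,0.0833,0,0,0],[0.0017,0.0108,0.1333,0,0,0],[0.0017,0.0108,0.175,0,0,0],[0.0017,0.0108,0.2033,0,0,0],[0.0017,0.0108,0.2183,0,0,0],[0.0017,0.0108,0.2217,0,0,0],[0.0017,0.0108,0.2217,0,0,0]]

```text
clock: 24.28
tool_pos: [0.4579, -0.0939, 0.0174]
orientation: [180.0, -0.1, -149.4]
force: [0.2, -0.4, -0.1]
opening: 0.0872
gripper_force: 0.0
```

send_rows:
  plan:
    - [[0,0,0,0,0,0],[0,0,0,0,0,0],[0,0,0,0,0,0],[0,0,0,0,0,0],[0,0,0,0,0,0],[0,0,0,0,0,0],[0,0,0,0,0,0],[0,0,0,0,0,0]]
  fingers: 0

```text
clock: 24.95
tool_pos: [0.4584, -0.0934, 0.0183]
orientation: [-180.0, 0.1, -149.4]
force: [-1.5, 1.5, 7.7]
opening: 0.0653
gripper_force: 30.0
```

```bash
python3 - <<'E'
from h import *
o=ctrl.get_obs();print(o['gripper_force'],o['opening'],o['joint_pos'].round(1))
rows(.65,-.133,.12,-150,list(o['tool_pos'][:2])+[.12,-149.5])
E
```

```text
30.00112920999527 0.0652843331107047 [ 12.7  15.7 -39.7   0.  -34.5 -72.1]
-> (0.65, -0.133, 0.12, -150) row [-14.5  -13.13  -0.  ] [ 0.  -0.   0.5] n>= 4.7
```

To row units: -9 cm / 60 = -0.15, -8 cm / 60 = -0.1333.

send_rows:
  plan:
    - [[0,0,-0.0167,0,0,0],[0,0,-0.05,0,0,0],[0,0,-0.0917,0,0,0],[0,0,-0.1333,0,0,0],[0,0,-0.15,0,0,0],[0,0,-0.15,0,0,0]]

```text
clock: 25.45
tool_pos: [0.4595, -0.0933, 0.1102]
orientation: [-179.9, 0.3, -149.4]
force: [-0.2, 0.0, -1.5]
opening: 0.0653
gripper_force: 30.0
```

To row units: -14.5 cm / 60 = -0.2417, -14.4 cm / 60 = -0.24.

send_rows:
  plan:
    - [[-0.02,-0.0183,0,0,0,0],[-0.06,-0.0533,0,0,0,0],[-0.1033,-0.0933,0,0,0,0],[-0.1467,-0.1333,0,0,0,0],[-0.19,-0.1733,0,0,0,0],[-0.2233,-0.2033,0,0,0,0],[-0.24,-0.2167,0,0,0,0],[-0.2417,-0.2183,0,0,0,0]]

```text
clock: 26.12
tool_pos: [0.6508, -0.1331, 0.1049]
orientation: [179.9, -0.1, -149.5]
force: [0.5, 1.1, -1.5]
opening: 0.0651
gripper_force: 30.0
```

To row units: 4 cm / 60 = 0.0667, 3 cm / 60 = 0.05.

send_rows:
  plan:
    - [[0,0,0.0167,0,0,0],[0,0,0.05,0,0,0],[0,0,0.0667,0,0,0],[0,0,0.0667,0,0,0],[0,0,0.0667,0,0,0],[0,0,0.0667,0,0,0]]

```text
clock: 26.62
tool_pos: [0.6494, -0.1325, 0.0682]
orientation: [-180.0, 0.0, -149.4]
force: [1.0, -0.5, -0.7]
opening: 0.0653
gripper_force: 30.0
```

```bash
python3 - <<'E'
from h import *
rows(.65,-.133,.026,-150)
w=snap('wrist');print(proj(w,[.65,-.133,.008]))
h=cv2.cvtColor(w['img'],cv2.COLOR_RGB2HSV);m=((h[...,0]>15)&(h[...,0]<32)&(h[...,1]>140)&(h[...,2]>60))[:240]
ys,xs=np.nonzero(m);print(len(xs),xs.min(),xs.max(),ys.min(),ys.max(),xs[ys==ys.min()].mean())
cv2.imwrite('pics/w7.png',w['img'][:,:,::-1])
E
```

```text
-> (0.65, -0.133, 0.026, -150) row [-0.03 -0.07  4.22] [-0.03  0.02  0.6 ] n>= 1.0
(np.float64(275.6328989134691), np.float64(222.98071179781556))
3606 229 329 174 233 279.0
```

View pics/w7.png

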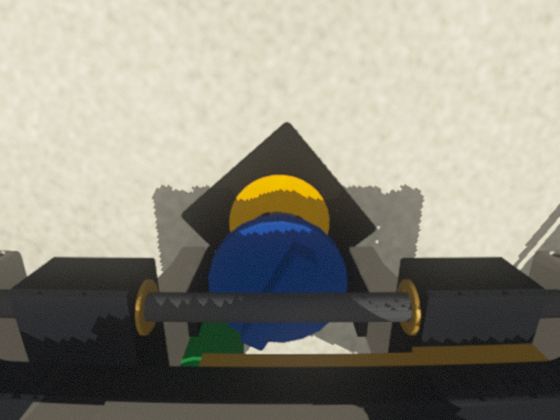

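To row units: 4.15 cm / 60 = 0.0692, 4 cm / 60 = 0.0667.

send_rows:
  plan:
    - [[0,0.0017,0.0167,0,0,0],[0,0.0017,0.0333,0,0,0],[0,0.0017,0.05,0,0,0],[0,0.0017,0.0617,0,0,0],[0,0.0017,0.0667,0,0,0],[0,0.0017,0.0692,0,0,0],[0,0.0017,0.0692,0,0,0],[0,0.0017,0.0692,0,0,0]]

```text
clock: 27.33
tool_pos: [0.6483, -0.1319, 0.0264]
orientation: [180.0, -0.1, -149.4]
force: [-4.4, 0.4, 6.2]
opening: 0.065
gripper_force: 30.0
```

send_rows:
  plan:
    - [[0,0,0,0,0,0],[0,0,0,0,0,0],[0,0,0,0,0,0]]

```text
clock: 27.58
tool_pos: [0.6483, -0.1319, 0.0264]
orientation: [180.0, -0.1, -149.4]
force: [-4.1, 0.4, 6.5]
opening: 0.0653
gripper_force: 30.0
```

Contact is light (about 6 N). I release, lift and look.

send_rows:
  plan:
    - [[0,0,0,0,0,0],[0,0,0,0,0,0],[0,0,0,0,0,0],[0,0,0,0,0,0],[0,0,0,0,0,0],[0,0,0,0,0,0]]
  fingers: 1

```text
clock: 28.08
tool_pos: [0.6488, -0.1318, 0.0259]
orientation: [180.0, -0.0, -149.4]
force: [0.2, -0.2, 0.8]
opening: 0.0874
gripper_force: 0.0
```

send_rows:
  plan:
    - [[0,0,-0.0167,0,0,0],[0,0,-0.05,0,0,0],[0,0,-0.1,0,0,0],[0,0,-0.15,0,0,0],[0,0,-0.2,0,0,0],[0,0,-0.25,0,0,0],[0,0,-0.25,0,0,0]]

```text
clock: 28.67
tool_pos: [0.6522, -0.1324, 0.1844]
orientation: [-179.6, 0.5, -149.4]
force: [0.8, 0.2, 0.7]
opening: 0.0876
gripper_force: 0.0
```

```bash
python3 - <<'E'
from h import *
rows(.42,-.2,.2,-150)
E
```

```text
-> (0.42, -0.2, 0.2, -150) row [23.41  6.   -1.81] [-0.38  0.51  0.63] n>= 5.8
```

To row units: 23 cm / 60 = 0.3833, 20 cm / 60 = 0.3333.

send_rows:
  plan:
    - [[0.0667,0.0167,0,0,0,0],[0.1333,0.0333,0,0,0,0],[0.2,0.05,0,0,0,0],[0.2667,0.0667,0,0,0,0],[0.3333,0.0833,0,0,0,0],[0.3833,0.1,0,0,0,0],[0.3833,0.1,0,0,0,0],[0.3833,0.1,0,0,0,0]]

```text
clock: 29.33
tool_pos: [0.4192, -0.1975, 0.1773]
orientation: [-179.9, 0.1, -149.5]
force: [1.1, 0.6, -0.3]
opening: 0.088
gripper_force: 0.0
```

```bash
python3 - <<'E'
from h import *
t=snap('top');im=t['img']
P={'F':(.65,-.133,(.048,)),'T':(.5245,-.391,(.024,.078)),'V':(.5345,.3655,(.034,.058)),'L':(.619,.12,(.034,))}
tl=[]
for n,(x,y,zs) in P.items():
    u,v=map(int,proj(t,[x,y,.02]));x0,y0=u-25,v-25
    q=cv2.resize(im[y0:y0+50,x0:x0+50],(400,300) if 0 else (300,300),interpolation=cv2.INTER_CUBIC)
    for z,c in zip((.008,)+zs,((255,0,255),(0,255,255),(0,255,0))):
        a,b=proj(t,[x,y,z]);cv2.drawMarker(q,(int((a-x0+.5)*6),int((b-y0+.5)*6)),c,cv2.MARKER_CROSS,14,1)
    cv2.putText(q,n,(8,290),0,.6,(255,255,255),1);tl.append(q)
cv2.imwrite('pics/fin.png',np.vstack([np.hstack(tl[:2]),np.hstack(tl[2:])])[:,:,::-1])
a=load('top')
E
```

```text
(no output)
```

View pics/fin.png

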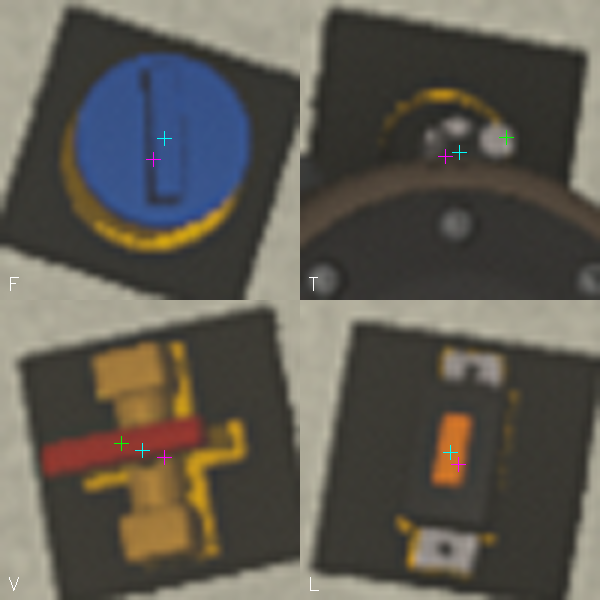

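The top view shows all four parts within about 3 mm of their pad centres and along their outlines. The gripper is clear, so I hand in.

send_rows:
  plan:
    - [[0,0,0,0,0,0],[0,0,0,0,0,0],[0,0,0,0,0,0]]

```text
clock: 29.63
tool_pos: [0.421, -0.1969, 0.1758]
orientation: [180.0, -0.0, -149.4]
force: [0.7, 0.5, -0.6]
opening: 0.0877
gripper_force: 0.0
```

```bash
python3 -c "
from plant import ctrl
print(ctrl.close_job())"
```

```text
the job is handed in; nothing more can be done
None
```

I handed the job in at about 30 s with all four parts released, upright and about 3 mm or less from their pad centres in the last top view, the valve and switch block lying along their outlines; `close_job()` returned no verdict, and I never moved near the cup or screwdriver but did not measure them again at the end.

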